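# Rock the angle gauge on a domed stud to its preset mark

### The arm

A 6-joint arm with a two-finger parallel gripper is mounted at the origin on a cart in front of the work surface, level with it; the furniture and walls round the work are solid. World frame = base frame: x ahead of the robot, y to its left, z up, the work surface at z = 0. Lengths are in mm, angles in rad, forces in N, time in s.
With the tool pointing down it reaches from about 275 to 1000 mm from the base axis. Payload 8.4 kg.
Tool frame: the origin (TCP) lies midway between the tips of the shut fingers; the grasp point (between the pads) lies 19 mm behind it; z points along the fingers, y is the line along which they close (so a half turn about z gives the same grasp; the last joint's range is limited). The gripper opens to 85 mm and grips with 20 to 120 N. Pads are 22 mm wide; open, the fingers measure 114 mm over their backs; the gripper's body (76 mm by 85 mm) begins 54 mm behind the grasp point. The pads swing forward as they close: fully open they stand 13 mm farther back than shut.
Start: joints at [1.201, 0.353, 1.633, -0, 1.155, -0.002], TCP at [224.726, 583.203, 231.281] pointing down, gripper open.
Joint ranges: [-2.63, 2.63], [-0.92, 2.1], [0.06, 2.66], [-1.3, 4.44], [0, 2.69], [-3.02, 3.02]. Speed limits (rad/s): [2.22, 2.22, 2.79, 3.14, 3.14, 3.14].

### API

Orientations are given as [roll, pitch, yaw] about the fixed x, y, z axes, in that order (R = Rz(yaw) Ry(pitch) Rx(roll)).
In Python, from rig import monitor, imaging, r gives the robot as it stands.
- The arm moves only by the tool drive_tool, never from a script. Its argument "plan" is a list of rows, each an object of numbers: "x", "y", "z": the shift along the tool's x, y, z in units of 50 mm (1.0 is 50 mm); "ax", "ay", "az": the turn, a rotation vector about the tool's x, y, z in units of 6 degrees (1.0 is 6 degrees); "hand": the finger opening in mm, from 0 to 85.4. In form: [{"x": .., "y": .., "z": .., "ax": .., "ay": .., "az": .., "hand": ..}, ...]. A call has 1 to 8 rows; each row is the pose to reach, as a shift and turn from the pose commanded when the call began, along the tool's axes at that moment; what a row does not reach only later rows make up. A row lasts 1/10 s, in which the tool goes at most 50 mm and 8.59 degrees, less where a joint would pass 70% of its speed; a pose out of reach is approached as far as the arm can. A call with a gripper value outside its range is refused whole. The fingers move at their own pace and stop on an object; "grip_force" is the grip in N (left out, the last holds). Time passes only in rows, so rows that repeat a pose let the fingers close. It gives the time, the measured TCP pose, the force, the opening and the grip force at its end, in the units of the state.
- monitor.sense(): the state, without advancing time (a new reading comes with each control period).
- imaging.grab_frame(name): name is "scene" or "side" or "wrist"; returns the picture (480x640x3 uint8, red, green, blue); there is no depth.
- imaging.camera_info(name): a dict with "mtx" (3x3 intrinsics, pixels), "dist" ([k1, k2, p1, p2, k3] as OpenCV has them; the pictures are not rectified), "R" (3x3) and "t" (3): a world point X has camera coordinates R X + t. Camera axes: x right, y down, z forward; pixel columns grow to the right and rows downward; lengths in mm; the calibration is good to about 2 mm. A picture is of the moment at which its call begins: read the wrist's pose just before it. camera_info takes no time and is no camera call; for the wrist camera it gives the pose at the moment of the call.
- r.sign_off(): hands the job in; it is judged then, once.
The state is a dict: "clock": time; "qpos": joint angles; "qvel": joint speeds; "joint_efforts": joint torques, N m; "eef_pos": TCP position; "tcp_rot": TCP orientation; "contact_force": force on the tool from outside, world axes, zero at the start; "wrist_torque": the same for the moment, N m; "opening": opening from 0.0 (shut) to 1.0 (fully open); "grasp_force": force on a finger pad.
Only numpy, scipy, OpenCV 4.12 (cv2) and the standard library are available. Lean on these libraries where they do the work, as an engineer would, in place of code of your own. Each camera call takes 0.05 s, during which the arm holds its last target. There are 200 camera calls.

### The job

Check the angle gauge at its preset mark: take the dome-headed stud out of the wooden holder and stand it fully home in the bore of the aluminium stud block, leaving the flat-headed stud in the holder and the other things on the bench alone. Then pick up the gauge by its grip tab, set the middle of its foot level on the stud's domed head, and rock it over on the head until its swinging pointer settles on the preset mark. Finish while still gripping the gauge, pressed lightly on the stud with the pointer at rest on the mark; do not put it down or let go.

Things in the scene. Friction and masses are not known exactly. Their poses are not given: they have to be found in the camera images.
- stud_block: Plain aluminium block fixed to the bench, 90 x 90 x 35 mm, with one round upright blind bore in the middle of its top: 18 mm wide, 31 mm deep, 2 mm chamfer. Origin: centre of its underside, z up.
- stud_block_hole0 (a point): Centre of the bore's mouth, in the top face of the stud block (35 mm above the bench).
- stud_holder: Light wooden block fixed to the bench, 60 (x) x 130 (y) x 35 mm, with two upright bores (18 mm wide, 31 mm deep) at 32 mm either side of its middle along its y axis; a stud stands loose in each at the start, which stud in which bore varies. Origin: centre of its underside.
- domed_stud: Steel stud with domed head, 72 mm high, loose, about 0.12 kg, round about z. Origin: centre of its foot, z up. Shank 16 mm diameter, chamfered, up to 28 mm; flange 32 mm diameter at 28 to 33 mm, resting on the block's top when home (origin then 7 mm above the bench); head 26 mm diameter from 33 mm up (grip here), ending in a 14 mm radius dome.
- stud_top (a point): Top of the domed stud's dome, on its axis, 72 mm above its foot and 14 mm above the centre of the dome's sphere.
- flat_stud: The other steel stud, alike but with a flat head, 64 mm high; stays in the holder. Origin: centre of its foot.
- gauge: Angle gauge, about 0.32 kg, 140 mm high, loose, standing on its foot. Origin: middle of the foot's underside; z up, dial faces -x. Foot 36 (x) x 130 (y) x 10 mm, flat beneath. White dial plate 6 mm thick (x 1 to 7 mm), 126 mm wide, up to 101 mm; cross bar 18 mm thick at 96 to 102 mm. Pivot of pointer and mark at x 0, y 0, 88 mm up.
- gauge_grip (a point): Middle of the grey grip tab on top of the gauge, at x 2, y 0, z 121 mm in its frame. Tab 16 mm thick (x -6 to +10 mm), 32 mm wide (y), from 102 to 140 mm up; pinch it across its thickness.
- pointer (a joint): Angle (rad) of the freely swinging weighted pointer on the dial, about the gauge's x axis; it hangs plumb and settles in about 1.5 s. 0 when the gauge is level; positive with the tip toward the gauge's +y, as when the gauge's top leans to +y and its +y end dips, by as much as the gauge leans.
- pointer_tip (a point): Lower tip of the black pointer, 64 mm from its pivot, 4 mm in front of the gauge's x = 0 plane.
- mark (a joint): Angle of the preset mark on the dial (rad), same zero and sense as the pointer; always positive, 0.18 to 0.40, stiffly fixed. The pointer is on the mark when the two angles agree.
- mark_tip (a point): Upper end of the preset mark, a dark tab 10 mm wide and 12 mm high, the pointer belongs at the middle of its width, at the dial's scale, 64 mm from the pivot, where the pointer's tip should settle.
- slide_box: Slide box, light blue, 34 x 83 x 30 mm; bystander, leave alone. Origin: centre of its underside.
- specimen_cup: Specimen cup with yellow lid, 56 mm wide, 68 mm high; bystander, leave alone. Origin: centre of its underside.
- cuvette_box: Cuvette box, pale blue carton, 61 x 98 x 42 mm; bystander, leave alone. Origin: centre of its underside.
- petri_dish: Petri dish, 91 mm wide, 15 mm high; bystander, leave alone. Origin: centre of its underside.
- calculator: Calculator, 118 x 68 x 13 mm; bystander, leave alone. Origin: centre of its underside.
- wash_bottle: Wash bottle, white with red cap, 94 x 62 x 191 mm; bystander, leave alone. Origin: centre of its underside.

How it is judged:
By the outcome, as a careful person would: the job done as asked, in the order asked, and still so for the second after the job is handed in, while the arm keeps its last pose, push and grip.
It also fails if it takes over 67 s, if anything falls off the work surface, if the arm or the gripper's body presses on something with over 40 N, if the wrist force passes 120 N, or if a joint passes its speed limit or range.

## Working session

There is one attempt and no reset: what is moved stays moved. The work goes in short steps, Python scripts to look and compute and a tool call to move; the robot and the scene stay as the last step left them, time stands still between calls to the robot, and variables do not carry over. Pictures are saved under pics/ and viewed, at most 10 in all, crops included, and the job is handed in when it is done.

Besides the shell and the picture viewer there is one more tool, called after "Call:" by a JSON object that holds its "name" and its "arguments". drive_tool: Moves the arm, as the interface text tells. Its arguments: {"type":"object","properties":{"plan":{"type":"array","items":{"type":"object","properties":{"x":{"type":"number"},"y":{"type":"number"},"z":{"type":"number"},"ax":{"type":"number"},"ay":{"type":"number"},"az":{"type":"number"},"hand":{"type":"number"}}}},"grip_force":{"type":"number"}},"required":["plan"]}

```bash
mkdir -p pics; ls
python3 - <<'E'
from rig import monitor, imaging, r
import cv2
s=monitor.sense();print({k:s[k] for k in('clock','eef_pos','tcp_rot','opening','contact_force')})
for n in('scene','side','wrist'):
    i=imaging.camera_info(n); print(n,i['mtx'],i['dist'],i['R'],i['t'])
    cv2.imwrite(f'pics/{n}0.png',imaging.grab_frame(n)[:,:,::-1])
E
```

```text
pics
{'clock': 0.0, 'eef_pos': array([224.52756331, 582.74258704, 230.53465249]), 'tcp_rot': array([-3.14012560e+00,  3.06608664e-06,  2.77381026e+00]), 'opening': 0.998052334325486, 'contact_force': array([-0.02635413,  1.00012101, -0.66104072])}
scene [[533.56215675   0.         319.2544239 ]
 [  0.         533.56215675 237.08758983]
 [  0.           0.           1.        ]] [-0.06207816  0.          0.          0.          0.        ] [[ 0.84178097 -0.53980592 -0.00379082]
 [-0.32312023 -0.49822797 -0.80458822]
 [ 0.43243279  0.67851194 -0.59382104]] [-411.12179402  280.35993023 1048.02406729]
side [[555.29724053   0.         321.17228471]
 [  0.         555.29724053 244.8936609 ]
 [  0.           0.           1.        ]] [-0.1244416  0.         0.         0.         0.       ] [[ 0.80364134 -0.59494621 -0.01412813]
 [-0.40175622 -0.52486438 -0.7504061 ]
 [ 0.43903591  0.60873343 -0.66082606]] [-388.72992887  333.84780836 1091.65237599]
wrist [[340.81158324   0.         322.3634741 ]
 [  0.         340.81158324 247.95607878]
 [  0.           0.           1.        ]] [-0.02297897  0.          0.          0.          0.        ] [[ 3.60752304e-01  9.32661206e-01 -9.22066889e-04]
 [ 8.94681299e-01 -3.45782124e-01  2.82807525e-01]
 [ 2.63444773e-01 -1.02848422e-01 -9.59176237e-01]] [-624.85080279  -35.91613673  378.66091037]
```

View pics/scene0.png

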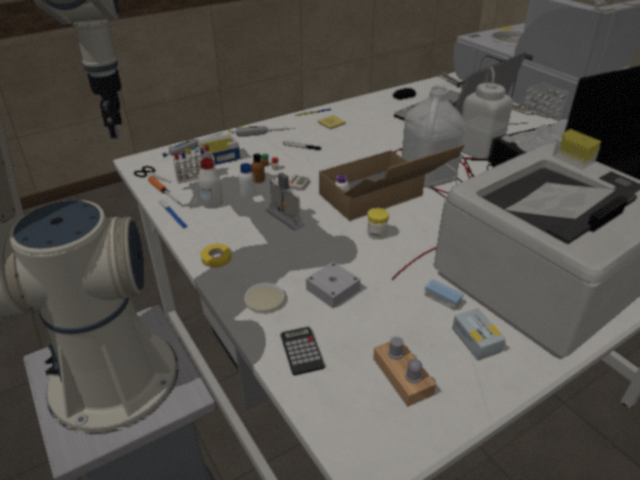

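View pics/side0.png

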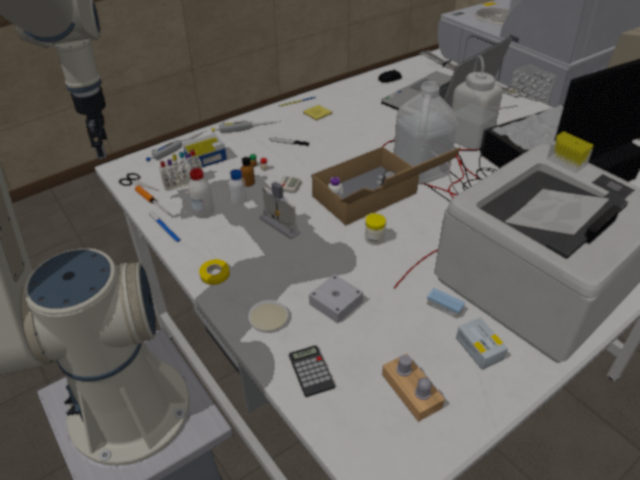

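View pics/wrist0.png

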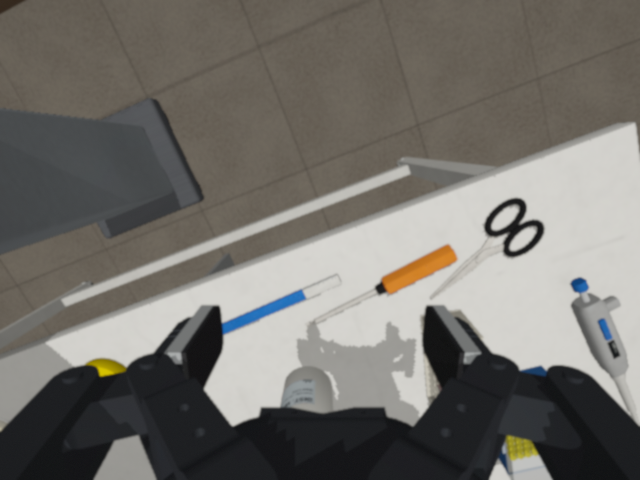

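```bash
cat > h.py <<'E'
from rig import monitor, imaging, r
import numpy as np, cv2
from scipy.spatial.transform import Rotation as Ro
def info(n):
    i=imaging.camera_info(n); return {k:np.array(v,float) for k,v in i.items()}
def ray(i,p):
    u=cv2.undistortPoints(np.array([[p]],float),i['mtx'],i['dist'])[0,0]
    d=i['R'].T@np.array([u[0],u[1],1]); return -i['R'].T@i['t'],d/np.linalg.norm(d)
def plane(i,p,z):
    c,d=ray(i,p); return c+d*(z-c[2])/d[2]
def tri(*ips):
    A=np.zeros((3,3));b=np.zeros(3)
    for i,p in ips:
        c,d=ray(i,p);M=np.eye(3)-np.outer(d,d);A+=M;b+=M@c
    return np.linalg.solve(A,b)
def proj(i,X):
    return cv2.projectPoints(np.array([X],float),cv2.Rodrigues(i['R'])[0],i['t'],i['mtx'],i['dist'])[0][0,0]
def totool(X):  # world target TCP -> shift in tool axes, units
    s=monitor.sense();R=Ro.from_euler('xyz',s['tcp_rot']).as_matrix()
    return R.T@(np.array(X)-s['eef_pos'])/50
E
python3 - <<'E'
from h import *
S,D=info('scene'),info('side')
for n,p,q,z in[('studA',(397,341),(405,359),75),('studB',(415,365),(424,381),75),('hole',(334,280),(337,293),35),('gfootL',(299,227),(296,236),5),('gfootR',(268,208),(263,217),5),('gtab',(282,181),(276,188),120),('holdL',(384,346),(392,364),35),
 ('holdN',(402,393),(415,409),35),('hR',(433,380),(442,395),35),('cup',(377,212),(375,219),68)]:
    print(n,plane(S,p,z).round(),plane(D,q,z).round(),tri((S,p),(D,q)).round())
w=info('wrist'); s=monitor.sense()
R=Ro.from_euler('xyz',s['tcp_rot']).as_matrix()
print('cam in tool',R.T@(-w['R'].T@w['t']-s['eef_pos']),w['R']@R); print(R)
a=cv2.imread('pics/scene0.png')[315:415,355:455]; b=cv2.imread('pics/side0.png')[145:245,235:335]
cv2.imwrite('pics/c.png',np.hstack([cv2.resize(x,(400,400),interpolation=2) for x in(a,b)]))
E
```

```text
studA [ 489. -278.   75.] [ 488. -275.   75.] [ 500. -266.   57.]
studB [ 479. -342.   75.] [ 481. -336.   75.] [ 507. -316.   31.]
hole [513. -25.  35.] [515. -20.  35.] [531.   0.   8.]
gfootL [575. 237.   5.] [574. 235.   5.] [568. 225.  14.]
gfootR [549. 366.   5.] [547. 358.   5.] [528. 323.  37.]
gtab [565. 304. 120.] [570. 313. 120.] [590. 348.  91.]
holdL [ 484. -247.   35.] [ 482. -248.   35.] [ 481. -250.   39.]
holdN [ 441. -356.   35.] [ 446. -354.   35.] [ 453. -347.   18.]
hR [ 509. -365.   35.] [ 509. -364.   35.] [ 515. -360.   25.]
cup [737. 107.  68.] [735. 104.  68.] [724.  92.  81.]
cam in tool [  71.83167438    0.52619765 -142.13353461] [[-1.32296121e-03  9.99999083e-01 -2.88937022e-04]
 [-9.59175913e-01 -1.35066715e-03 -2.82806902e-01]
 [-2.82807033e-01 -9.70011298e-05  9.59176820e-01]]
[[-9.33138031e-01  3.59518119e-01 -3.69282968e-04]
 [ 3.59518309e-01  9.33137540e-01 -9.57968694e-04]
 [ 1.84696640e-07 -1.02668101e-03 -9.99999473e-01]]
```

View pics/c.png

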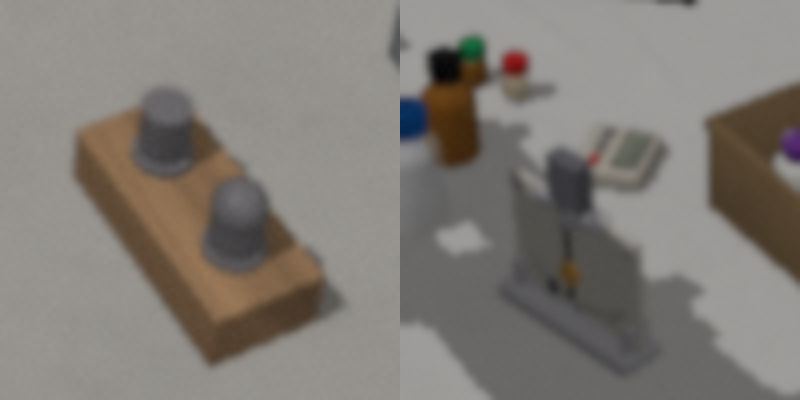

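Run:
```python
from h import *
print(totool([480,-335,230]))
```

```text
[-11.36648563 -15.29382689   0.03059299]
```

Call:
{"name": "drive_tool", "arguments": {"plan": [{"x":-11.37,"y":-15.3,"z":0,"az":12.8,"hand":85},{"x":-11.37,"y":-15.3,"z":0,"az":12.8,"hand":85},{"x":-11.37,"y":-15.3,"z":0,"az":12.8,"hand":85},{"x":-11.37,"y":-15.3,"z":0,"az":12.8,"hand":85},{"x":-11.37,"y":-15.3,"z":0,"az":12.8,"hand":85},{"x":-11.37,"y":-15.3,"z":0,"az":12.8,"hand":85},{"x":-11.37,"y":-15.3,"z":0,"az":12.8,"hand":85},{"x":-11.37,"y":-15.3,"z":0,"az":12.8,"hand":85}]}}

```text
invalid input
```

Run:
```python
from h import *
s=monitor.sense();print(s['eef_pos'],s['tcp_rot'],s['qvel'],totool([480,-335,230]))
```

```text
[224.5959577  582.88664973 230.74465979] [-3.14056597e+00 -1.84696640e-07  2.77384102e+00] [-1.82388711e-03 -6.66679585e-04 -2.89039948e-03  1.71796762e-05
  1.06863514e-03  7.30405696e-04] [-11.36648563 -15.29382689   0.03059299]
```

Call:
{"name": "drive_tool", "arguments": {"plan": [{"x":-0.6,"y":-0.8,"z":0,"ax":0,"ay":0,"az":0.8,"hand":85},{"x":-1.2,"y":-1.6,"z":0,"ax":0,"ay":0,"az":1.6,"hand":85},{"x":-1.8,"y":-2.4,"z":0,"ax":0,"ay":0,"az":2.4,"hand":85},{"x":-2.4,"y":-3.2,"z":0,"ax":0,"ay":0,"az":3.2,"hand":85},{"x":-3.0,"y":-4.0,"z":0,"ax":0,"ay":0,"az":4.0,"hand":85},{"x":-3.6,"y":-4.8,"z":0,"ax":0,"ay":0,"az":4.8,"hand":85},{"x":-4.2,"y":-5.6,"z":0,"ax":0,"ay":0,"az":5.6,"hand":85},{"x":-4.8,"y":-6.4,"z":0,"ax":0,"ay":0,"az":6.4,"hand":85}]}}

```text
clock: 0.95
eef_pos: [333.6, 196.5, 231.3]
tcp_rot: [3.141, 0.0, 2.101]
contact_force: [2.4, 0.2, 1.5]
opening: 0.996
grasp_force: 0.0
```

Run:
```python
from h import *
s=monitor.sense();print(s['clock'],s['eef_pos'],s['tcp_rot'],s['qvel'],totool([480,-335,230]))
```

```text
0.95 [333.57044413 196.4626423  231.32807379] [3.14113790e+00 1.07469116e-04 2.10079811e+00] [-1.20955253 -0.27216353  0.25513023 -0.00375559  0.00344408 -0.36995822] [-10.65148696  -2.84666391   0.02641164]
```

Call:
{"name": "drive_tool", "arguments": {"plan": [{"x":-1,"y":-0.25,"z":0,"ax":0,"ay":0,"az":1,"hand":85},{"x":-10.65,"y":-2.85,"z":0,"ax":0,"ay":0,"az":6.4,"hand":85},{"x":-10.65,"y":-2.85,"z":0,"ax":0,"ay":0,"az":6.4,"hand":85},{"x":-10.65,"y":-2.85,"z":0,"ax":0,"ay":0,"az":6.4,"hand":85},{"x":-10.65,"y":-2.85,"z":0,"ax":0,"ay":0,"az":6.4,"hand":85},{"x":-10.65,"y":-2.85,"z":0,"ax":0,"ay":0,"az":6.4,"hand":85},{"x":-10.65,"y":-2.85,"z":0,"ax":0,"ay":0,"az":6.4,"hand":85},{"x":-10.65,"y":-2.85,"z":0,"ax":0,"ay":0,"az":6.4,"hand":85}]}}

```text
clock: 1.75
eef_pos: [441.0, -189.3, 231.3]
tcp_rot: [3.141, -0.0, 1.433]
contact_force: [0.9, 0.5, -0.0]
opening: 0.99
grasp_force: 0.0
```

Run:
```python
from h import *
s=monitor.sense();print(s['clock'],s['eef_pos'],s['tcp_rot'],s['qvel'],totool([480,-335,230]))
```

```text
1.75 [ 441.01458135 -189.2621136   231.2868688 ] [ 3.14137466e+00 -1.37644979e-04  1.43274895e+00] [-0.85845321  0.49467778 -0.56763086  0.00416306  0.06668737 -0.85376174] [-2.77973679  1.173383    0.02561055]
```

Call:
{"name": "drive_tool", "arguments": {"plan": [{"x":-2.8,"y":1.17,"z":0,"ax":0,"ay":0,"az":0,"hand":85},{"x":-2.8,"y":1.17,"z":0,"ax":0,"ay":0,"az":0,"hand":85},{"x":-2.8,"y":1.17,"z":0,"ax":0,"ay":0,"az":0,"hand":85},{"x":-2.8,"y":1.17,"z":0,"ax":0,"ay":0,"az":0,"hand":85},{"x":-2.8,"y":1.17,"z":0,"ax":0,"ay":0,"az":0,"hand":85},{"x":-2.8,"y":1.17,"z":0,"ax":0,"ay":0,"az":0,"hand":85},{"x":-2.8,"y":1.17,"z":0,"ax":0,"ay":0,"az":0,"hand":85}]}}

```text
clock: 2.45
eef_pos: [479.5, -332.4, 231.3]
tcp_rot: [-3.141, -0.0, 1.434]
contact_force: [0.8, -0.2, -0.1]
opening: 0.997
grasp_force: 0.0
```

```bash
cat >> h.py <<'E'
def snap(name,f):
    i=info(name); im=imaging.grab_frame(name)[:,:,::-1].copy(); cv2.imwrite(f'pics/{f}.png',im); np.savez(f'pics/{f}.npz',**i); return i,im
E
python3 - <<'E'
from h import *
s=monitor.sense();print(s['clock'],s['eef_pos'],s['tcp_rot'],s['qvel'])
snap('wrist','w1')
E
```

```text
2.45 [ 479.54634668 -332.39928951  231.29863876] [-3.14119504e+00 -3.83480910e-04  1.43447421e+00] [ 0.00154947 -0.00347123 -0.00235658 -0.00190419 -0.00166054 -0.00312481]
```

View pics/w1.png

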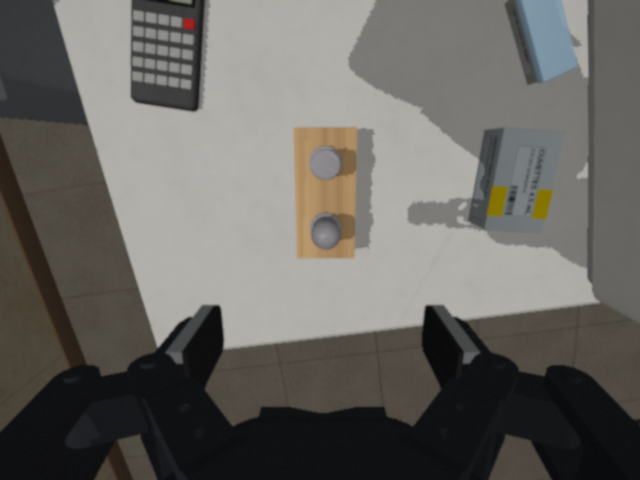

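```bash
cat >> h.py <<'E'
def load(f):
    return dict(np.load(f'pics/{f}.npz')),cv2.imread(f'pics/{f}.png')
def blobs(m,x0,y0,x1,y1,amin=60):
    k=np.zeros_like(m);k[y0:y1,x0:x1]=m[y0:y1,x0:x1]
    cs,_=cv2.findContours(k,cv2.RETR_EXTERNAL,cv2.CHAIN_APPROX_NONE)
    return [(np.round(cv2.minEnclosingCircle(c),1) if 0 else tuple(np.round(cv2.minEnclosingCircle(c)[0],1))+(round(cv2.minEnclosingCircle(c)[1],1),cv2.contourArea(c),cv2.boundingRect(c), np.round(cv2.moments(c)['m10']/cv2.moments(c)['m00'],1),np.round(cv2.moments(c)['m01']/cv2.moments(c)['m00'],1))) for c in cs if cv2.contourArea(c)>amin]
E
python3 - <<'E'
from h import *
i,im=load('w1')
hsv=cv2.cvtColor(im,cv2.COLOR_BGR2HSV)
print(hsv[150:262:6,326])
m=((hsv[:,:,1]<60)&(hsv[:,:,2]<185)).astype(np.uint8)*255
for b in blobs(m,298,132,353,256): print(b, plane(i,b[:2],65),plane(i,b[:2],79))
wood=((hsv[:,:,1]>60)&(hsv[:,:,0]<25)).astype(np.uint8)*255
wood=np.where(np.indices(wood.shape)[0]<290,wood,0).astype(np.uint8);wood[:,:270]=0;wood[:,400:]=0
c=max(cv2.findContours(wood,0,1)[0],key=cv2.contourArea)
rr=cv2.minAreaRect(c);bp=cv2.boxPoints(rr);print(rr,[plane(i,p,35).round(1) for p in bp])
E
```

```text
[[130   6 135]
 [140   6 139]
 [140   6 139]
 [140   6 139]
 [140   6 138]
 [ 16  90 150]
 [ 17 109 161]
 [ 17 109 161]
 [ 17 109 161]
 [ 17 109 161]
 [ 16 110 157]
 [140   8 102]
 [130   8  95]
 [150   4 124]
 [140   5 141]
 [140   6 134]
 [140   7 117]
 [ 17 109 164]
 [ 16  39 170]]
(np.float64(325.5), np.float64(230.5), 18.1, 858.0, (310, 213, 31, 36), np.float64(325.3), np.float64(230.3)) [ 482.29594833 -334.22956999   65.        ] [ 482.62943934 -330.89399344   79.        ]
(np.float64(325.0), np.float64(162.4), 16.9, 827.5, (309, 146, 33, 34), np.float64(324.9), np.float64(162.4)) [ 490.14901573 -273.18402679   65.        ] [ 490.12610283 -272.61894351   79.        ]
((325.0, 192.0), (130.0, 62.0), 90.0) [array([ 465.7, -238.3,   35. ]), array([ 523.4, -246.3,   35. ]), array([ 509.3, -373.9,   35. ]), array([ 445.2, -365. ,   35. ])]
```

Call:
{"name": "drive_tool", "arguments": {"plan": [{"x":-0.1,"y":0.06,"z":0.8,"ax":0,"ay":0,"az":0,"hand":85},{"x":-0.1,"y":0.06,"z":1.6,"ax":0,"ay":0,"az":0,"hand":85},{"x":-0.1,"y":0.06,"z":1.6,"ax":0,"ay":0,"az":0,"hand":85},{"x":-0.1,"y":0.06,"z":1.6,"ax":0,"ay":0,"az":0,"hand":85}]}}

```text
clock: 2.9
eef_pos: [482.0, -338.3, 151.8]
tcp_rot: [-3.141, -0.001, 1.434]
contact_force: [0.7, -0.2, 0.5]
opening: 0.998
grasp_force: 0.0
```

Run:
```python
from h import *
s=monitor.sense();print(s['clock'],s['eef_pos'],s['tcp_rot'],abs(s['qvel']).max())
i,im=snap('wrist','w2'); i1,_=load('w1')
hsv=cv2.cvtColor(im,cv2.COLOR_BGR2HSV)
m=((hsv[:,:,1]<60)&(hsv[:,:,2]<185)).astype(np.uint8)*255
wood=((hsv[:,:,1]>60)&(hsv[:,:,0]<25)).astype(np.uint8)*255; wood[300:]=0;wood[:,:240]=0;wood[:,420:]=0
cs=cv2.findContours(wood,0,1)[0]; c=max(cs,key=cv2.contourArea); print(cv2.boundingRect(c),cv2.minAreaRect(c))
x,y,w,h=cv2.boundingRect(c)
for b in blobs(m,x+4,y+4,x+w-4,y+h-4): print(b)
cv2.imwrite('pics/w2c.png',cv2.resize(im[100:300,220:420],None,fx=3,fy=3))
```

```text
2.9 [ 482.02583608 -338.30286347  151.76660503] [-3.14052981e+00 -5.89158121e-04  1.43416297e+00] 0.03644579642025393
(280, 112, 84, 170) ((321.5, 196.5), (169.0, 83.0), 90.0)
(np.float64(321.5), np.float64(248.9), 24.5, 1555.0, (302, 225, 41, 49), np.float64(321.8), np.float64(248.7))
(np.float64(321.4), np.float64(159.1), 22.1, 1439.0, (300, 138, 43, 44), np.float64(321.2), np.float64(159.2))
```

View pics/w2c.png

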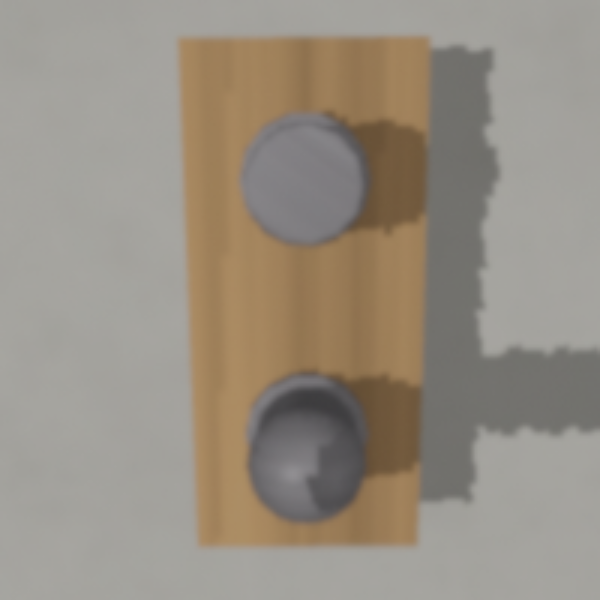

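Run:
```python
from h import *
i1,_=load('w1');i2,_=load('w2')
print('flange top edge ctr', plane(i2,(322.3,224.7),40)-[0,16,0], plane(i1,(325.5,213),40)-[0,16,0])
print('dome edge tri', tri((i1,(325.5,249)),(i2,(322,274))))
from scipy.optimize import least_squares
def tang(p,i,X):  # distance of ray to sphere centre
    c,d=ray(i,p);v=X-c;return np.linalg.norm(v-d*(v@d))
for u,i,v in((322,i2,274),(325.5,i1,249)):
    print([least_squares(lambda y:[tang((u,v),i,np.array([482.5,y[0],65]))-13.5],[-330]).x for _ in(0,)])
# flat-stud and holder height by two views
print('flat tri',tri((i1,(325,162.4)),(i2,(321.4,159.1))))
print('holder corners',tri((i1,(295,127)),(i2,(279.5,112.5))),tri((i1,(357,127)),(i2,(363.5,112.5))), plane(i2,(287,282),35),plane(i2,(359,282),35))
print(plane(i2,(322.3,242),40))
print(totool([482.5,-336,150]))
```

```text
flange top edge ctr [ 484.22107827 -338.28382625   40.        ] [ 484.09702095 -338.54886746   40.        ]
dome edge tri [ 480.12487025 -350.18449768   71.20698688]
[array([-338.33979985])]
[array([-338.17144206])]
flat tri [ 490.20546124 -274.29576501   37.21500292]
holder corners [ 467.48539122 -239.98371434   53.58101497] [ 524.75313795 -246.24624618   31.47078164] [ 448.9452854 -366.7632604   35.       ] [ 507.16636426 -374.81791424   35.        ]
[ 482.34283178 -335.81527451   40.        ]
[ 0.0587116  -0.01626162  0.05893635]
```

Call:
{"name": "drive_tool", "arguments": {"plan": [{"x":0,"y":0.01,"z":0.8,"ax":0,"ay":0,"az":0,"hand":85},{"x":0,"y":0.01,"z":1.6,"ax":0,"ay":0,"az":0,"hand":70},{"x":0,"y":0.01,"z":2.13,"ax":0,"ay":0,"az":0,"hand":50},{"x":0,"y":0.01,"z":2.13,"ax":0,"ay":0,"az":0,"hand":20},{"x":0,"y":0.01,"z":2.13,"ax":0,"ay":0,"az":0,"hand":15},{"x":0,"y":0.01,"z":2.13,"ax":0,"ay":0,"az":0,"hand":15},{"x":0,"y":0.01,"z":2.13,"ax":0,"ay":0,"az":0,"hand":15},{"x":0,"y":0.01,"z":2.13,"ax":0,"ay":0,"az":0,"hand":15}], "grip_force": 50}}

```text
clock: 3.75
eef_pos: [483.6, -339.9, 46.8]
tcp_rot: [3.139, 0.001, 1.433]
contact_force: [-1.5, 1.0, 8.9]
opening: 0.302
grasp_force: 49.5
```

Call:
{"name": "drive_tool", "arguments": {"plan": [{"x":0,"y":0,"z":-0.6,"ax":0,"ay":0,"az":0,"hand":15},{"x":0,"y":0,"z":-1.3,"ax":0,"ay":0,"az":0,"hand":15},{"x":0,"y":0,"z":-2.0,"ax":0,"ay":0,"az":0,"hand":15},{"x":0.6,"y":-0.05,"z":-2.1,"ax":0,"ay":0,"az":0,"hand":15},{"x":1.4,"y":-0.15,"z":-2.1,"ax":0,"ay":0,"az":0,"hand":15},{"x":2.3,"y":-0.2,"z":-2.1,"ax":0,"ay":0,"az":0,"hand":15},{"x":3.2,"y":-0.25,"z":-2.1,"ax":0,"ay":0,"az":0,"hand":15},{"x":4.1,"y":-0.3,"z":-2.1,"ax":0,"ay":0,"az":0,"hand":15}], "grip_force": 50}}

```text
clock: 4.55
eef_pos: [496.3, -132.6, 150.9]
tcp_rot: [3.139, 0.0, 1.433]
contact_force: [0.6, 0.3, -1.0]
opening: 0.299
grasp_force: 51.2
```

Call:
{"name": "drive_tool", "arguments": {"plan": [{"x":0.6,"y":-0.05,"z":0,"ax":0,"ay":0,"az":0,"hand":15},{"x":1.0,"y":-0.08,"z":0,"ax":0,"ay":0,"az":0,"hand":15},{"x":1.1,"y":-0.08,"z":0,"ax":0,"ay":0,"az":0,"hand":15},{"x":1.1,"y":-0.08,"z":0,"ax":0,"ay":0,"az":0,"hand":15},{"x":1.1,"y":-0.08,"z":0,"ax":0,"ay":0,"az":0,"hand":15}]}}

```text
clock: 5.05
eef_pos: [499.7, -79.7, 150.2]
tcp_rot: [3.141, 0.0, 1.433]
contact_force: [-0.6, -0.1, -1.1]
opening: 0.299
grasp_force: 51.2
```

Run:
```python
from h import *
s=monitor.sense();print(s['clock'],s['eef_pos'],s['tcp_rot'],abs(s['qvel']).max(),s['opening'])
i,im=snap('wrist','w3')
```

```text
5.05 [499.71031862 -79.66520969 150.16255323] [3.14071407e+00 3.22863972e-04 1.43331749e+00] 0.013367633129121903 0.29908707737355394
```

View pics/w3.png

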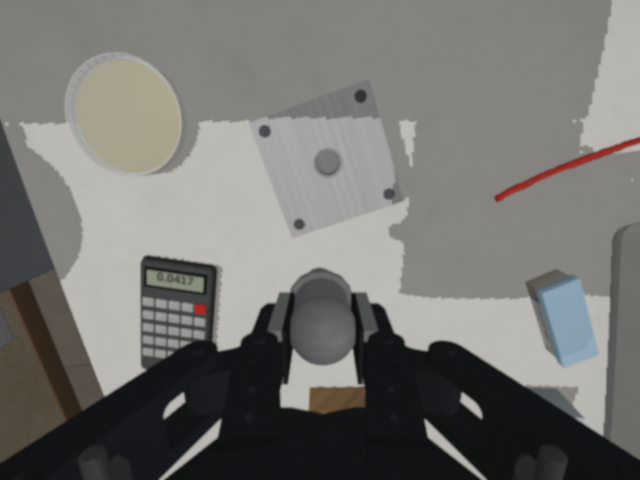

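Run:
```python
from h import *
i,im=load('w3');g=cv2.GaussianBlur(cv2.cvtColor(im,6),(3,3),0)
print(g[160,308:346],g[142:178,327])
t=(g<125).astype(np.uint8)*255
for b in blobs(t,308,142,346,178,40): print(b,plane(i,b[:2],35))
print(plane(i,(328.5,161),35))
print('flange',g[262:280,322],g[290,280:300],g[290,342:356], g[355:370,323])
print('stud flange ctr', plane(i,(320.5,270),143.4)-[0,16,0], 'stud dome xy', plane(i,(323,331),168))
```

```text
[162 162 163 163 159 150 135 122 116 115 115 116 117 118 119 120 119 119
 118 118 118 119 119 118 118 117 117 117 117 117 117 121 129 139 149 158
 164 166] [165 165 165 164 160 152 142 132 126 122 120 119 119 119 119 118 118 118
 118 118 118 118 118 118 118 119 119 119 118 114 106  99 102 117 132 144]
(np.float64(327.3), np.float64(162.7), 12.6, 458.5, (315, 151, 25, 25), np.float64(327.2), np.float64(162.8)) [512.07744325 -18.94283149  35.        ]
[513.11186295 -17.8619759   35.        ]
flange [187 187 186 184 176 156 125  95  81  81  89  97 101 101  98  94  86  79] [180 179 179 180 179 179 179 179 174 159 133 107  95  95  97  98  95  88
  79  73] [ 79  83  89  95  99 101 103 110 127 149 166 174 177 177] [ 99  98  96  95  93  92  92  92  96 113 142 168 182 186 186]
stud flange ctr [501.4487516  -77.84042475 143.4       ] stud dome xy [500.10701972 -79.42018147 168.        ]
```

Call:
{"name": "drive_tool", "arguments": {"plan": [{"x":0.3,"y":0.03,"z":0.3,"ax":0,"ay":0,"az":0,"hand":15},{"x":0.5,"y":0.07,"z":0.6,"ax":0,"ay":0,"az":0,"hand":15},{"x":0.5,"y":0.07,"z":0.6,"ax":0,"ay":0,"az":0,"hand":15},{"x":0.5,"y":0.07,"z":0.6,"ax":0,"ay":0,"az":0,"hand":15}]}}

```text
clock: 5.5
eef_pos: [506.2, -55.5, 119.8]
tcp_rot: [-3.141, 0.0, 1.433]
contact_force: [1.0, 0.3, -1.0]
opening: 0.296
grasp_force: 51.2
```

Run:
```python
from h import *
s=monitor.sense();print(s['clock'],s['eef_pos'],s['tcp_rot'],abs(s['qvel']).max(),s['opening'])
i,im=snap('wrist','w4');i3,_=load('w3')
g=cv2.GaussianBlur(cv2.cvtColor(im,6),(3,3),0)
p=proj(i,[512.1,-18.6,35]);print(p);x,y=p.astype(int)
t=(g<125).astype(np.uint8)*255
for b in blobs(t,x-28,y-26,x+28,y+26,40): print(b,plane(i,b[:2],35),tri((i,b[:2]),(i3,(327.2,162))))
print(g[y,x-28:x+28],g[y-26:y+26,x])
```

```text
5.5 [506.15420887 -55.45242344 119.83159348] [-3.14092116e+00  2.64205473e-04  1.43303854e+00] 0.013039649976093684 0.2961963508510593
[323.47597173 202.35286774]
(np.float64(323.4), np.float64(202.0), 13.7, 516.0, (310, 190, 28, 26), np.float64(323.4), np.float64(202.6)) [512.08232088 -18.35863164  35.        ] [512.07381617 -18.46409479  34.31643444]
[169 168 167 167 167 166 165 164 164 164 165 163 158 147 134 121 108 101
 102 108 114 116 116 117 118 119 120 120 120 119 118 118 119 119 119 119
 118 117 114 109 106 110 123 136 146 153 160 166 168 168 168 167 165 163
 162 161] [168 168 168 167 167 167 167 166 165 162 155 145 135 128 123 120 119 118
 118 118 118 119 119 119 119 119 120 120 120 120 119 115 107  97  89  86
  86  88  96 111 127 139 147 154 160 163 163 164 164 164 164 164]
```

Call:
{"name": "drive_tool", "arguments": {"plan": [{"x":0.4,"y":0,"z":0.2,"ax":0,"ay":0,"az":0,"hand":15},{"x":0.73,"y":0.01,"z":0.4,"ax":0,"ay":0,"az":0,"hand":15},{"x":0.73,"y":0.01,"z":0.6,"ax":0,"ay":0,"az":0,"hand":15},{"x":0.73,"y":0.01,"z":0.85,"ax":0,"ay":0,"az":0,"hand":15},{"x":0.73,"y":0.01,"z":0.95,"ax":0,"ay":0,"az":0,"hand":15},{"x":0.73,"y":0.01,"z":1.05,"ax":0,"ay":0,"az":0,"hand":15},{"x":0.73,"y":0.01,"z":1.15,"ax":0,"ay":0,"az":0,"hand":15},{"x":0.73,"y":0.01,"z":1.15,"ax":0,"ay":0,"az":0,"hand":15}]}}

```text
clock: 6.35
eef_pos: [512.7, -19.1, 62.0]
tcp_rot: [3.14, 0.0, 1.433]
contact_force: [4.6, -1.9, -5.8]
opening: 0.302
grasp_force: 49.8
```

Call:
{"name": "drive_tool", "arguments": {"plan": [{"x":0,"y":0,"z":0.1,"ax":0,"ay":0,"az":0,"hand":15},{"x":0,"y":0,"z":0.2,"ax":0,"ay":0,"az":0,"hand":15},{"x":0,"y":0,"z":0.28,"ax":0,"ay":0,"az":0,"hand":15},{"x":0,"y":0,"z":0.31,"ax":0,"ay":0,"az":0,"hand":15},{"x":0,"y":0,"z":0.31,"ax":0,"ay":0,"az":0,"hand":15}]}}

```text
clock: 6.85
eef_pos: [512.8, -18.9, 46.8]
tcp_rot: [3.14, 0.0, 1.434]
contact_force: [4.7, -2.9, 0.4]
opening: 0.298
grasp_force: 50.3
```

Call:
{"name": "drive_tool", "arguments": {"plan": [{"x":0,"y":0,"z":0.04,"ax":0,"ay":0,"az":0,"hand":15},{"x":0,"y":0,"z":0.06,"ax":0,"ay":0,"az":0,"hand":15},{"x":0,"y":0,"z":0.06,"ax":0,"ay":0,"az":0,"hand":15}]}}

```text
clock: 7.15
eef_pos: [512.8, -19.1, 46.3]
tcp_rot: [3.14, 0.0, 1.434]
contact_force: [-6.9, -4.8, 37.6]
opening: 0.297
grasp_force: 53.4
```

Call:
{"name": "drive_tool", "arguments": {"plan": [{"x":0,"y":0,"z":0,"ax":0,"ay":0,"az":0,"hand":40},{"x":0,"y":0,"z":0,"ax":0,"ay":0,"az":0,"hand":60},{"x":0,"y":0,"z":0,"ax":0,"ay":0,"az":0,"hand":75},{"x":0,"y":0,"z":-0.5,"ax":0,"ay":0,"az":0,"hand":75},{"x":0,"y":0,"z":-1.3,"ax":0,"ay":0,"az":0,"hand":75},{"x":0,"y":0,"z":-2.2,"ax":0,"ay":0,"az":0,"hand":75},{"x":0,"y":0,"z":-2.4,"ax":0,"ay":0,"az":0,"hand":75},{"x":0,"y":0,"z":-2.4,"ax":0,"ay":0,"az":0,"hand":75}]}}

```text
clock: 7.95
eef_pos: [512.6, -18.5, 165.1]
tcp_rot: [3.139, -0.0, 1.433]
contact_force: [-0.8, 0.3, -0.3]
opening: 0.877
grasp_force: 0.0
```

```bash
cat >> h.py <<'E'
def rel(X,R1):
    s=monitor.sense();R=Ro.from_euler('xyz',s['tcp_rot']).as_matrix()
    return (R.T@(np.array(X)-s['eef_pos'])/50).round(3), (np.degrees(Ro.from_matrix(R.T@R1).as_rotvec())/6).round(3)
E
python3 - <<'E'
from h import *
S=info('scene')
print('bottle',plane(S,(209,200),5), 'blue',plane(S,(247,192),5))
s=monitor.sense();print(s['clock'],s['eef_pos'],s['tcp_rot'],s['contact_force'])
snap('wrist','w5')
psi=.2;G=Ro.from_euler('z',psi).as_matrix();a=np.radians(33.6)
z=G@[np.sin(a),0,-np.cos(a)];x=G@[-np.cos(a),0,-np.sin(a)];y=np.cross(z,x)
X=np.array([562,302,0])+G@[-65,0,140]; print(X,rel(X,np.c_[x,y,z]))
E
```

```text
bottle [422.98610749 499.57589305   5.        ] blue [537.10656796 478.43779789   5.        ]
7.95 [512.58347718 -18.5105444  165.05753651] [ 3.13893707e+00 -3.62812087e-04  1.43342771e+00] [-0.82244622  0.25927441 -0.33655996]
[498.29567244 289.0864935  140.        ] (array([ 6.057, -1.104,  0.47 ]), array([ -5.32 ,  -3.773, -17.626]))
```

View pics/w5.png

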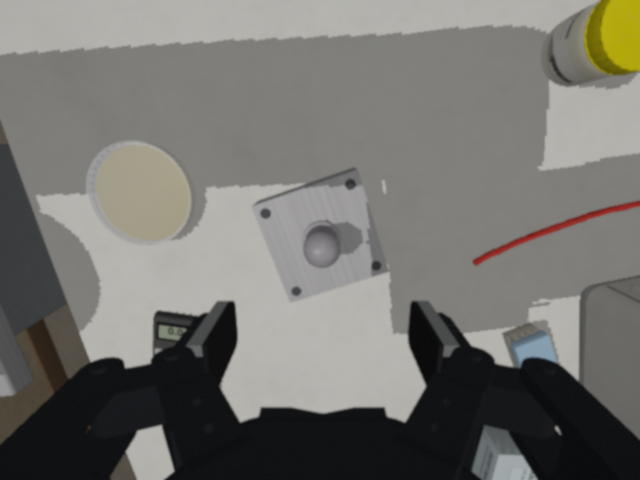

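Call:
{"name": "drive_tool", "arguments": {"plan": [{"x":0.5,"y":-0.1,"z":0.0,"ax":-0.3,"ay":-0.2,"az":-1.0,"hand":80},{"x":6.06,"y":-1.1,"z":0.47,"ax":-5.32,"ay":-3.77,"az":-17.63,"hand":80},{"x":6.06,"y":-1.1,"z":0.47,"ax":-5.32,"ay":-3.77,"az":-17.63,"hand":80},{"x":6.06,"y":-1.1,"z":0.47,"ax":-5.32,"ay":-3.77,"az":-17.63,"hand":80},{"x":6.06,"y":-1.1,"z":0.47,"ax":-5.32,"ay":-3.77,"az":-17.63,"hand":80},{"x":6.06,"y":-1.1,"z":0.47,"ax":-5.32,"ay":-3.77,"az":-17.63,"hand":80},{"x":6.06,"y":-1.1,"z":0.47,"ax":-5.32,"ay":-3.77,"az":-17.63,"hand":80},{"x":6.06,"y":-1.1,"z":0.47,"ax":-5.32,"ay":-3.77,"az":-17.63,"hand":80}]}}

```text
clock: 8.8
eef_pos: [497.5, 293.1, 137.6]
tcp_rot: [2.987, 0.351, 2.52]
contact_force: [0.6, -0.3, 0.2]
opening: 0.935
grasp_force: 0.0
```

```bash
cat > v.py <<'E'
from h import *
s=monitor.sense();print(s['clock'],s['eef_pos'],s['tcp_rot'],s['qpos'])
psi=.2;G=Ro.from_euler('z',psi).as_matrix();a=np.radians(33.6)
z=G@[np.sin(a),0,-np.cos(a)];x=G@[-np.cos(a),0,-np.sin(a)];y=np.cross(z,x)
X=np.array([562,302,0])+G@[-65,0,140]; print(X,rel(X,np.c_[x,y,z]))
E
python3 v.py
```

```text
8.8 [497.47101365 293.12136263 137.6225881 ] [2.98697282 0.35052532 2.52038914] [ 0.70377697  0.3018543   2.02215666 -0.51248539  0.63691885  0.11484239]
[498.29567244 289.0864935  140.        ] (array([-0.073, -0.052, -0.032]), array([-2.145, -1.57 , -7.128]))
```

Call:
{"name": "drive_tool", "arguments": {"plan": [{"x":-0.07,"y":-0.05,"z":-0.03,"ax":-2.14,"ay":-1.57,"az":-7.13,"hand":80},{"x":-0.07,"y":-0.05,"z":-0.03,"ax":-2.14,"ay":-1.57,"az":-7.13,"hand":80},{"x":-0.07,"y":-0.05,"z":-0.03,"ax":-2.14,"ay":-1.57,"az":-7.13,"hand":80},{"x":-0.07,"y":-0.05,"z":-0.03,"ax":-2.14,"ay":-1.57,"az":-7.13,"hand":80},{"x":-0.07,"y":-0.05,"z":-0.03,"ax":-2.14,"ay":-1.57,"az":-7.13,"hand":80},{"x":-0.07,"y":-0.05,"z":-0.03,"ax":-2.14,"ay":-1.57,"az":-7.13,"hand":80},{"x":-0.07,"y":-0.05,"z":-0.03,"ax":-2.14,"ay":-1.57,"az":-7.13,"hand":80},{"x":-0.07,"y":-0.05,"z":-0.03,"ax":-2.14,"ay":-1.57,"az":-7.13,"hand":80}]}}

```text
clock: 9.6
eef_pos: [498.7, 284.6, 140.9]
tcp_rot: [3.141, 0.584, -2.954]
contact_force: [-0.5, 0.5, 0.2]
opening: 0.936
grasp_force: 0.0
```

```bash
python3 v.py; python3 -c "
from h import *
snap('wrist','w6')"
```

```text
9.6 [498.7268737  284.63990004 140.88989651] [ 3.14071209  0.58449998 -2.95425622] [ 0.66851052  0.23539498  2.22093184 -1.04191484  0.29933513 -0.13833637]
[498.29567244 289.0864935  140.        ] (array([0.003, 0.089, 0.019]), array([-0.058, -0.018, -0.101]))
```

View pics/w6.png

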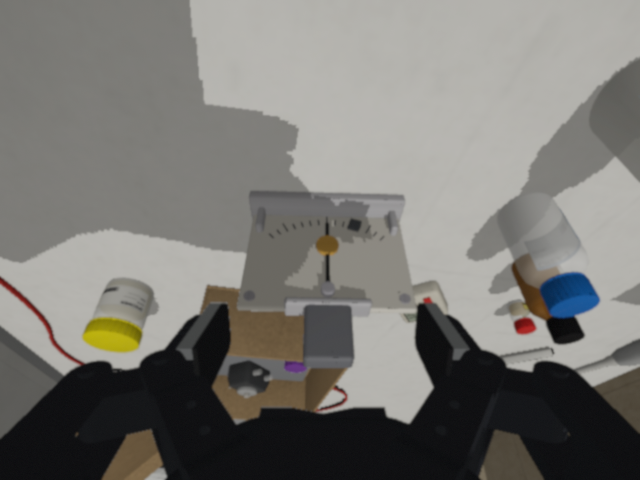

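Run:
```python
from h import *
i,im=load('w6');g=cv2.cvtColor(im,6)
for u in(254,290,327,365,400): print(u,g[186:220,u])
for v in(194,200,206,210):print(v,g[v,240:262],g[v,394:412])
print('tab');
for u in(310,330,345): print(u,g[296:376,u])
for v in (325,355):print(v,g[v,294:312],g[v,342:362])
hsv=cv2.cvtColor(im,cv2.COLOR_BGR2HSV)
m=(g<70).astype(np.uint8)*255
for b in blobs(m,300,212,380,290,15):print(b)
cs=cv2.findContours(m[212:240,340:372].copy(),0,1)[0];print(cv2.minAreaRect(max(cs,key=cv2.contourArea)))
```

```text
254 [126 126 126 121 109  93  86  85  88  90  94  98 102 104 105 105 106 107
 108 108 108 108 107 106 106 106 105 105 104 102 102 101 101 101]
290 [126 126 126 125 121 108  93  86  87  89  91  95  98 102 103 104 104 106
 106 107 107 108 107 107 107 106 106 105 105 104 104 104 104 103]
327 [181 181 181 181 180 174 155 129 116 117 117 109 100  99 102 104 104 104
 104 106 106 107 108 107 107 107 106 105 105 103  95  87  83  80]
365 [180 180 180 180 180 179 173 155 129 117 119 123 129 140 150 153 151 145
 131 114 106 106 107 108 107 108 110 114 118 120 116 109 106 104]
400 [179 179 179 179 179 179 178 172 156 131 118 119 122 129 140 150 153 150
 147 148 150 151 152 153 154 153 152 152 153 154 155 158 161 164]
194 [125 125 125 126 126 125 126 125 119 103  91  88  88  88  88  88  88  88
  88  88  88  87] [145 144 146 149 153 155 156 156 158 165 174 178 179 180 180 180 179 179]
200 [126 126 126 126 126 126 126 125 120 109 104 105 105 104 105 104 105 105
 105 104 105 105] [143 142 142 141 140 140 140 140 139 140 148 163 175 179 180 180 180 179]
206 [126 126 126 126 126 125 126 127 125 121 11
[... 1298 characters left out ...]
 89 89 89 89 89 86 79 67 62 66 69 71 72 71 72] [ 74  74  73  74  73  74  73  72  74  93 134 168 179 180 180 180 180 180
 180 181]
355 [93 93 92 92 93 95 95 94 85 71 65 71 74 78 80 80 80 80] [ 78  78  77  78  78  78  78  77  76  74  78  99 139 168 179 180 180 180
 180 180]
(np.float64(327.0), np.float64(267.5), 12.5, 52.0, (326, 255, 4, 26), np.float64(327.1), np.float64(267.9))
(np.float64(326.5), np.float64(228.5), 6.5, 34.0, (325, 222, 4, 14), np.float64(326.5), np.float64(228.7))
(np.float64(354.0), np.float64(224.5), 6.9, 102.0, (348, 219, 13, 12), np.float64(354.1), np.float64(224.6))
((14.205883026123047, 12.676471710205078), (11.884245872497559, 10.429031372070312), 14.03624439239502)
```

Run:
```python
from h import *
i,im=load('w6')
P=np.array([plane(i,p,0) for p in((254,190),(290,191),(327,192),(365,193.3),(400,194.5))])
vx,vy,x0,y0=cv2.fitLine(P[:,:2].astype(np.float32),2,0,.01,.01).ravel()
if vy<0: vx,vy=-vx,-vy
psi=np.arctan2(-vx,vy);print('yaw foot',psi,'ends',plane(i,(249,191),0),plane(i,(405,195),0))
T=[plane(i,p,140) for p in((303.5,356.5),(353,356.5))];print('tab front',T,np.arctan2(-(T[1]-T[0])[0],(T[1]-T[0])[1]),np.linalg.norm(T[1]-T[0]))
T2=plane(i,(328.5,369.5),140);print('tab back',T2)
G=Ro.from_euler('z',psi).as_matrix()
mid=(plane(i,(249,191),0)+plane(i,(405,195),0))/2
o1=mid+G@[18,0,0]; o2=(T[0]+T[1])/2+G@[6,0,-140]; o3=T2+G@[-10,0,-140]
print(o1,o2,o3)
o=(o1+o2+o3)/3
def dial(p,gx):
    c,d=ray(i,p);c=G.T@(c-o);d=G.T@d;return c+d*(gx-c[0])/d[0]
for n,p,gx in(('pivot',(328,289),-4),('ptip',(327,218),-4),('p1',(327.1,267.9),-4),('p2',(326.5,228.7),-4),('mark',(354.1,224.6),0),('mark-1',(354.1,224.6),-1)):
    q=dial(p,gx);print(n,q.round(1),np.arctan2(q[1],88-q[2]))
```

```text
yaw foot 0.14578421 ends [557.99653206 233.80774789   0.        ] [ 5.38045314e+02  3.63708738e+02 -2.84217094e-14]
tab front [array([555.1608612 , 284.30521254, 140.        ]), array([549.86035466, 312.87566671, 140.        ])] 0.1834384325806981 29.05798033218694
tab back [572.78870401 302.85678475 140.        ]
[ 5.65829984e+02  3.01373073e+02 -1.42108547e-14] [558.44696166 299.46204984   0.        ] [562.89478112 301.40410105   0.        ]
pivot [-4.   0.1 88.9] 3.0693193785527284
ptip [-4.   0.1 19.2] 0.0007718173526455964
p1 [-4.  -0.4 70.6] -0.02179583651257843
p2 [-4.  -0.5 31.4] -0.008287916647994293
mark [ 0.  22.8 22. ] 0.33343375404035835
mark-1 [-1.  22.7 23. ] 0.3356921726484167
```

```bash
cat > v.py <<'E'
from h import *
import sys
def down(yaw): return Ro.from_euler('xyz',[np.pi,0,yaw]).as_matrix()
if __name__=='__main__':
    a=list(map(float,sys.argv[1:5]))
    s=monitor.sense();print(s['clock'],s['eef_pos'].round(1),s['tcp_rot'].round(4),s['qpos'].round(2),s['contact_force'].round(1))
    print(*rel(a[:3],down(a[3])))
E
python3 v.py 564.5 301.3 240 1.726;python3 v.py 520 290 240 1.726
```

```text
9.65 [499.1 285.  141.4] [ 3.1403  0.5855 -2.9544] [ 0.67  0.24  2.22 -1.04  0.3  -0.14] [0.2 0.5 0.4]
[-2.211  0.078 -0.9  ] [ 4.478  4.318 14.829]
9.65 [499.1 285.  141.4] [ 3.1403  0.5855 -2.9544] [ 0.67  0.24  2.22 -1.04  0.3  -0.14] [0.2 0.5 0.4]
[-1.447  0.023 -1.406] [ 4.478  4.318 14.829]
```

Call:
{"name": "drive_tool", "arguments": {"plan": [{"x":-0.5,"y":0,"z":-0.6,"ax":0,"ay":0,"az":0,"hand":60},{"x":-1.2,"y":0,"z":-1.3,"ax":0.4,"ay":0.4,"az":1.4,"hand":60},{"x":-2.21,"y":0.08,"z":-0.9,"ax":4.48,"ay":4.32,"az":14.83,"hand":60},{"x":-2.21,"y":0.08,"z":-0.9,"ax":4.48,"ay":4.32,"az":14.83,"hand":60},{"x":-2.21,"y":0.08,"z":-0.9,"ax":4.48,"ay":4.32,"az":14.83,"hand":60},{"x":-2.21,"y":0.08,"z":-0.9,"ax":4.48,"ay":4.32,"az":14.83,"hand":60},{"x":-2.21,"y":0.08,"z":-0.9,"ax":4.48,"ay":4.32,"az":14.83,"hand":60},{"x":-2.21,"y":0.08,"z":-0.9,"ax":4.48,"ay":4.32,"az":14.83,"hand":60}]}}

```text
clock: 10.45
eef_pos: [564.3, 302.6, 240.8]
tcp_rot: [3.019, 0.22, 2.318]
contact_force: [0.5, 0.8, 0.5]
opening: 0.705
grasp_force: 0.0
```

```bash
python3 v.py 564.5 301.3 240 1.726
```

```text
10.45 [564.3 302.6 240.8] [3.019  0.2204 2.3181] [ 0.59  0.29  1.72 -0.24  0.98 -0.05] [0.5 0.8 0.5]
[-0.017 -0.016  0.019] [1.755 1.696 5.753]
```

Call:
{"name": "drive_tool", "arguments": {"plan": [{"x":-0.02,"y":-0.02,"z":0.02,"ax":1.75,"ay":1.7,"az":5.75,"hand":60},{"x":-0.02,"y":-0.02,"z":0.02,"ax":1.75,"ay":1.7,"az":5.75,"hand":60},{"x":-0.02,"y":-0.02,"z":0.02,"ax":1.75,"ay":1.7,"az":5.75,"hand":60},{"x":-0.02,"y":-0.02,"z":0.02,"ax":1.75,"ay":1.7,"az":5.75,"hand":60},{"x":-0.02,"y":-0.02,"z":0.02,"ax":1.75,"ay":1.7,"az":5.75,"hand":60},{"x":-0.02,"y":-0.02,"z":0.02,"ax":1.75,"ay":1.7,"az":5.75,"hand":60},{"x":-0.02,"y":-0.02,"z":0.02,"ax":1.75,"ay":1.7,"az":5.75,"hand":60}]}}

```text
clock: 11.15
eef_pos: [564.7, 300.3, 239.9]
tcp_rot: [3.139, 0.002, 1.733]
contact_force: [0.5, 0.0, -0.5]
opening: 0.707
grasp_force: 0.0
```

```bash
python3 v.py 564.5 301.3 240 1.726
python3 - <<'E'
from h import *
i,im=snap('wrist','w7');i6,_=load('w6');g=cv2.GaussianBlur(cv2.cvtColor(im,6),(3,3),0)
G=Ro.from_euler('z',.155).as_matrix();o=np.array([562.5,301,0])
for n,q in(('tabtop',[[-6,-16,140],[-6,16,140],[10,16,140],[10,-16,140]]),('foot',[[-18,-65,0],[-18,65,0],[18,65,0],[18,-65,0]]),('plate',[[4,0,101],[0,40,10]])):
    for a in q: print(n,a,proj(i,o+G@a).round(1))
p=proj(i,o+G@[2,0,140]).astype(int);u,v=p;print(p)
for dv in(-15,-5,5,15):print('row',v+dv,g[v+dv,u-32:u+33])
for du in(-8,0,8):print('col',u+du,g[v-60:v+45,u+du])
E
```

```text
11.15 [564.7 300.3 239.9] [3.1388e+00 2.1000e-03 1.7334e+00] [ 0.49  0.37  1.59 -0.    1.18  0.33] [ 0.5  0.  -0.5]
[ 0.02  -0.001 -0.002] [0.027 0.02  0.07 ]
tabtop [-6, -16, 140] [310.8 268. ]
tabtop [-6, 16, 140] [310.6 226.6]
tabtop [10, 16, 140] [332.6 226.7]
tabtop [10, -16, 140] [332.  268.2]
foot [-18, -65, 0] [304.3 266.7]
foot [-18, 65, 0] [303.3 153.3]
foot [18, 65, 0] [336.6 153.5]
foot [18, -65, 0] [334.6 266.8]
plate [4, 0, 101] [323.8 234.7]
plate [0, 40, 10] [319.8 177.6]
[321 247]
row 232 [180 179 179 179 179 179 179 180 180 180 180 180 180 179 176 168 157 151
 151 153 154 154 151 138 117 100  94  97  99 101 101 101 101 100 100  99
  99  99  99  99  98  96  92  87  84  91 103 113 119 124 127 127 127 127
 127 127 127 127 127 127 127 127 127 127 127]
row 242 [180 179 179 179 179 180 180 180 180 180 180 180 180 180 176 168 156 150
 150 152 154 154 150 138 117 100  94  96  99 100 100 100 100 100 100 100
  99  99  99  99  98  96  91  86  85  93 104 114 120 125 127 127 127 127
 127 127 127 127 127 127 127 127 127 127 126]
row 252 [180 180 180 180 179 179 179 179 180 180 18
[... 1099 characters left out ...]
6  76  85  92  97 100 101 101 101 101 101 101 100 100 100
 100 100 100 100  99  99 100 100  99  99  99  99  99  99  99  99  99  99
  99  99  99  98  98  97  98 107 122 137 149 158 164 166 165 161 153 143
 135 132 133 134 134 135 136 135 134 131 132 135 139 143 144]
col 329 [139 139 139 139 138 138 138 138 138 137 137 136 137 139 145 150 154 156
 156 156 156 156 156 156 156 156 156 154 148 132 105  76  59  53  52  52
  52  53  57  64  74  84  90  95  97  98  99  99  99  99  99  99  98  98
  98  98  98  98  98  98  98  98  98  98  98  98  97  97  97  97  97  97
  97  97  97  97  96  95  97 105 116 127 139 153 165 170 169 165 155 143
 135 132 131 131 131 131 130 130 130 130 129 129 129 129 129]
```

Call:
{"name": "drive_tool", "arguments": {"plan": [{"x":0.02,"y":0.03,"z":0.6,"ax":0.03,"ay":0.02,"az":0,"hand":60},{"x":0.02,"y":0.03,"z":1.3,"ax":0.03,"ay":0.02,"az":0,"hand":60},{"x":0.02,"y":0.03,"z":2.0,"ax":0.03,"ay":0.02,"az":0,"hand":60},{"x":0.02,"y":0.03,"z":2.5,"ax":0.03,"ay":0.02,"az":0,"hand":50},{"x":0.02,"y":0.03,"z":2.66,"ax":0.03,"ay":0.02,"az":0,"hand":40},{"x":0.02,"y":0.03,"z":2.66,"ax":0.03,"ay":0.02,"az":0,"hand":30},{"x":0.02,"y":0.03,"z":2.66,"ax":0.03,"ay":0.02,"az":0,"hand":24},{"x":0.02,"y":0.03,"z":2.66,"ax":0.03,"ay":0.02,"az":0,"hand":20}], "grip_force": 100}}

```text
clock: 12.0
eef_pos: [567.5, 301.8, 109.1]
tcp_rot: [3.139, -0.001, 1.732]
contact_force: [-0.4, -0.0, -0.3]
opening: 0.236
grasp_force: 0.2
```

Call:
{"name": "drive_tool", "arguments": {"plan": [{"x":0,"y":0,"z":0,"ax":0,"ay":0,"az":0,"hand":12},{"x":0,"y":0,"z":0,"ax":0,"ay":0,"az":0,"hand":5},{"x":0,"y":0,"z":0,"ax":0,"ay":0,"az":0,"hand":5},{"x":0,"y":0,"z":0,"ax":0,"ay":0,"az":0,"hand":5}], "grip_force": 100}}

```text
clock: 12.4
eef_pos: [567.3, 301.7, 109.2]
tcp_rot: [3.139, -0.001, 1.732]
contact_force: [-2.2, 0.5, 8.1]
opening: 0.174
grasp_force: 98.9
```

```bash
python3 v.py 564.5 301.3 240 1.726
python3 - <<'E'
from h import *
i6,_=load('w6');i7,_=load('w7');i5,im=load('w5')
print(tri((i6,(328.2,356.5)),(i7,(313,247))))
# stud dome: silhouette in w5
g=cv2.GaussianBlur(cv2.cvtColor(im,6),(3,3),0)
print(g[245,296:350]);print(g[215:275,322])
E
```

```text
12.4 [567.3 301.7 109.2] [ 3.1394e+00 -1.1000e-03  1.7320e+00] [0.49 0.51 1.69 0.   0.94 0.32] [-2.2  0.5  8.1]
[ 0.004 -0.051 -2.616] [ 0.021 -0.011  0.057]
[558.29266433 299.94281598 137.48826512]
[159 159 159 160 159 156 147 133 120 115 116 118 121 124 126 128 130 131
 133 134 134 135 136 136 137 137 137 136 135 133 131 128 125 123 120 117
 114 111 106 102  97  93  91  93 100 106 109 109 108 107 108 109 110 110]
[158 158 159 157 149 136 127 129 130 122 104  86  75  72  72  74  78  85
  93 100 105 109 113 116 119 123 126 129 133 135 137 139 140 142 144 146
 145 144 142 140 138 137 137 136 134 131 128 126 124 120 117 117 125 138
 149 153 154 154 154 154]
```

```bash
python3 - <<'E'
from h import *
i,_=load('w5')
from scipy.optimize import least_squares
def tang(p,X):
    c,d=ray(i,p);v=X-c;return np.linalg.norm(v-d*(v@d))
print('flange',plane(i,(321.5,219.5),40)-[-.137*0,16,0],plane(i,(303,238),40),plane(i,(340.3,238),40))
print('dome',least_squares(lambda y:[tang((322,267.3),np.array([512.,y[0],65]))-13.7],[-20]).x)
# targets: gauge level above stud
C=np.array([512.3,-18.4]);G=Ro.from_euler('z',.162).as_matrix()
E
python3 v.py 513 -18.5 215 1.732
```

```text
flange [514.80109045 -17.21704088  40.        ] [497.83542495 -14.24295974  40.        ] [527.77408548 -18.44257762  40.        ]
dome [-17.9789083]
12.4 [567.3 301.7 109.2] [ 3.1394e+00 -1.1000e-03  1.7320e+00] [0.49 0.51 1.69 0.   0.94 0.32] [-2.2  0.5  8.1]
[-6.144 -2.095 -2.128] [ 0.021 -0.011  0.   ]
```

Call:
{"name": "drive_tool", "arguments": {"plan": [{"x":0,"y":0,"z":-0.2,"ax":0,"ay":0,"az":0,"hand":5},{"x":0,"y":0,"z":-0.6,"ax":0,"ay":0,"az":0,"hand":5},{"x":0,"y":0,"z":-1.0,"ax":0,"ay":0,"az":0,"hand":5},{"x":-0.2,"y":-0.07,"z":-1.4,"ax":0,"ay":0,"az":0,"hand":5},{"x":-0.5,"y":-0.17,"z":-1.8,"ax":0,"ay":0,"az":0,"hand":5},{"x":-0.9,"y":-0.31,"z":-2.05,"ax":0,"ay":0,"az":0,"hand":5},{"x":-1.4,"y":-0.48,"z":-2.15,"ax":0,"ay":0,"az":0,"hand":5},{"x":-1.9,"y":-0.65,"z":-2.15,"ax":0,"ay":0,"az":0,"hand":5}]}}

```text
clock: 13.2
eef_pos: [550.1, 201.5, 216.7]
tcp_rot: [3.139, -0.0, 1.733]
contact_force: [-1.2, -0.3, -3.4]
opening: 0.168
grasp_force: 97.8
```

Call:
{"name": "drive_tool", "arguments": {"plan": [{"x":-0.5,"y":-0.17,"z":0,"ax":0,"ay":0,"az":0,"hand":5},{"x":-1.0,"y":-0.34,"z":0,"ax":0,"ay":0,"az":0,"hand":5},{"x":-1.5,"y":-0.51,"z":0,"ax":0,"ay":0,"az":0,"hand":5},{"x":-2.0,"y":-0.68,"z":0,"ax":0,"ay":0,"az":0,"hand":5},{"x":-2.5,"y":-0.85,"z":0,"ax":0,"ay":0,"az":0,"hand":5},{"x":-3.0,"y":-1.02,"z":0,"ax":0,"ay":0,"az":0,"hand":5},{"x":-3.4,"y":-1.16,"z":0,"ax":0,"ay":0,"az":0,"hand":5},{"x":-3.7,"y":-1.26,"z":0,"ax":0,"ay":0,"az":0,"hand":5}]}}

```text
clock: 14.0
eef_pos: [517.0, 8.1, 215.4]
tcp_rot: [3.141, 0.0, 1.731]
contact_force: [0.5, 0.4, -3.4]
opening: 0.174
grasp_force: 97.7
```

```bash
python3 v.py 514.5 -17.7 205 1.732
```

```text
14.0 [517.    8.1 215.4] [3.1410e+00 1.0000e-04 1.7313e+00] [ 0.01  0.2   1.88 -0.    1.06 -0.15] [ 0.5  0.4 -3.4]
[-0.502 -0.131  0.209] [ 0.006  0.001 -0.006]
```

Call:
{"name": "drive_tool", "arguments": {"plan": [{"x":-0.25,"y":-0.06,"z":0.1,"ax":0,"ay":0,"az":0,"hand":5},{"x":-0.5,"y":-0.13,"z":0.2,"ax":0,"ay":0,"az":0,"hand":5},{"x":-0.5,"y":-0.13,"z":0.3,"ax":0,"ay":0,"az":0,"hand":5},{"x":-0.5,"y":-0.13,"z":0.4,"ax":0,"ay":0,"az":0,"hand":5},{"x":-0.5,"y":-0.13,"z":0.45,"ax":0,"ay":0,"az":0,"hand":5},{"x":-0.5,"y":-0.13,"z":0.48,"ax":0,"ay":0,"az":0,"hand":5},{"x":-0.5,"y":-0.13,"z":0.48,"ax":0,"ay":0,"az":0,"hand":5}]}}

```text
clock: 14.7
eef_pos: [514.9, -15.8, 190.5]
tcp_rot: [-3.141, -0.0, 1.733]
contact_force: [0.0, 0.0, -4.1]
opening: 0.168
grasp_force: 97.8
```

```bash
python3 v.py 514.5 -17.7 188.2 1.732
```

```text
14.7 [514.9 -15.8 190.5] [-3.1414e+00 -3.0000e-04  1.7327e+00] [-0.03  0.23  1.91  0.    1.01 -0.2 ] [ 0.   0.  -4.1]
[-0.036 -0.014  0.047] [-0.002 -0.003  0.006]
```

Call:
{"name": "drive_tool", "arguments": {"plan": [{"x":-0.036,"y":-0.01,"z":0.02,"ax":0,"ay":0,"az":0,"hand":5},{"x":-0.036,"y":-0.01,"z":0.04,"ax":0,"ay":0,"az":0,"hand":5},{"x":-0.036,"y":-0.01,"z":0.05,"ax":0,"ay":0,"az":0,"hand":5},{"x":-0.036,"y":-0.01,"z":0.05,"ax":0,"ay":0,"az":0,"hand":5}]}}

```text
clock: 15.1
eef_pos: [514.7, -18.1, 188.3]
tcp_rot: [3.141, -0.0, 1.732]
contact_force: [0.7, 0.7, -3.2]
opening: 0.169
grasp_force: 97.8
```

Call:
{"name": "drive_tool", "arguments": {"plan": [{"x":0,"y":0,"z":0.02,"ax":0,"ay":0,"az":0,"hand":5},{"x":0,"y":0,"z":0.04,"ax":0,"ay":0,"az":0,"hand":5},{"x":0,"y":0,"z":0.04,"ax":0,"ay":0,"az":0,"hand":5}]}}

```text
clock: 15.4
eef_pos: [515.3, -18.2, 187.6]
tcp_rot: [3.14, 0.0, 1.732]
contact_force: [-2.3, -0.1, 11.0]
opening: 0.166
grasp_force: 99.7
```

Call:
{"name": "drive_tool", "arguments": {"plan": [{"x":0.091,"y":0,"z":-0.015,"ax":0,"ay":-0.401,"az":0,"hand":5},{"x":0.182,"y":0,"z":-0.013,"ax":0,"ay":-0.802,"az":0,"hand":5},{"x":0.273,"y":0,"z":-0.005,"ax":0,"ay":-1.203,"az":0,"hand":5},{"x":0.364,"y":0,"z":0.007,"ax":0,"ay":-1.604,"az":0,"hand":5},{"x":0.454,"y":0,"z":0.022,"ax":0,"ay":-2.005,"az":0,"hand":5},{"x":0.541,"y":0,"z":0.039,"ax":0,"ay":-2.397,"az":0,"hand":5},{"x":0.63,"y":0,"z":0.061,"ax":0,"ay":-2.798,"az":0,"hand":5},{"x":0.718,"y":0,"z":0.086,"ax":0,"ay":-3.199,"az":0,"hand":5}]}}

```text
clock: 16.2
eef_pos: [509.2, 17.6, 182.4]
tcp_rot: [3.14, 0.336, 1.731]
contact_force: [-1.0, -0.4, -0.4]
opening: 0.168
grasp_force: 98.3
```

Call:
{"name": "drive_tool", "arguments": {"plan": [{"x":0,"y":0,"z":0,"ax":0,"ay":0,"az":0,"hand":5},{"x":0,"y":0,"z":0,"ax":0,"ay":0,"az":0,"hand":5},{"x":0,"y":0,"z":0,"ax":0,"ay":0,"az":0,"hand":5},{"x":0,"y":0,"z":0,"ax":0,"ay":0,"az":0,"hand":5}]}}

```text
clock: 16.6
eef_pos: [509.2, 17.1, 182.4]
tcp_rot: [3.14, 0.334, 1.731]
contact_force: [-1.3, 2.0, 4.8]
opening: 0.166
grasp_force: 99.0
```

Run:
```python
from h import *
s=monitor.sense();R=Ro.from_euler('xyz',s['tcp_rot']).as_matrix()
print(s['eef_pos'],s['contact_force'],s['opening'],s['qpos'].round(2),'lean',np.arctan2(np.hypot(*R[:2,2]),-R[2,2]),R[:,2])
```

```text
[509.24828031  17.13850616 182.41577752] [-1.33828522  2.03357685  4.83229157] 0.16572250508472988 [ 0.25  0.25  1.95 -0.4   1.01  0.32] lean 0.3337600594478773 [ 0.05328335 -0.32323563 -0.94481724]
```

Call:
{"name": "drive_tool", "arguments": {"plan": [{"x":0,"y":0,"z":0,"ax":0,"ay":0,"az":0,"hand":5},{"x":0,"y":0,"z":0,"ax":0,"ay":0,"az":0,"hand":5},{"x":0,"y":0,"z":0,"ax":0,"ay":0,"az":0,"hand":5},{"x":0,"y":0,"z":0,"ax":0,"ay":0,"az":0,"hand":5},{"x":0,"y":0,"z":0,"ax":0,"ay":0,"az":0,"hand":5},{"x":0,"y":0,"z":0,"ax":0,"ay":0,"az":0,"hand":5},{"x":0,"y":0,"z":0,"ax":0,"ay":0,"az":0,"hand":5},{"x":0,"y":0,"z":0,"ax":0,"ay":0,"az":0,"hand":5}]}}

```text
clock: 17.4
eef_pos: [509.2, 17.2, 182.4]
tcp_rot: [3.141, 0.334, 1.731]
contact_force: [-1.9, 1.9, 5.9]
opening: 0.17
grasp_force: 99.0
```

Call:
{"name": "drive_tool", "arguments": {"plan": [{"x":0,"y":0,"z":0,"ax":0,"ay":0,"az":0,"hand":5},{"x":0,"y":0,"z":0,"ax":0,"ay":0,"az":0,"hand":5},{"x":0,"y":0,"z":0,"ax":0,"ay":0,"az":0,"hand":5},{"x":0,"y":0,"z":0,"ax":0,"ay":0,"az":0,"hand":5},{"x":0,"y":0,"z":0,"ax":0,"ay":0,"az":0,"hand":5},{"x":0,"y":0,"z":0,"ax":0,"ay":0,"az":0,"hand":5},{"x":0,"y":0,"z":0,"ax":0,"ay":0,"az":0,"hand":5},{"x":0,"y":0,"z":0,"ax":0,"ay":0,"az":0,"hand":5}]}}

```text
clock: 18.2
eef_pos: [509.2, 17.2, 182.4]
tcp_rot: [3.141, 0.334, 1.731]
contact_force: [-1.6, 1.2, 6.3]
opening: 0.172
grasp_force: 99.0
```

Run:
```python
from h import *
th=.335;C=np.array([512.5,-18,65]);G=Ro.from_euler('z',.162).as_matrix()@Ro.from_euler('x',-th).as_matrix()
o=C+G@[0,-14*th,14]
out=[]
for n in('scene','side'):
    i,_=snap(n,n+'f')
    im=np.mean([imaging.grab_frame(n)[:,:,::-1].astype(float) for _ in range(6)],0).astype(np.uint8)
    cv2.imwrite(f'pics/{n}f.png',im)
    for nm,q in(('pivot',[-4,0,88]),('tip',[-4,64*np.sin(th),88-64*np.cos(th)]),('markc',[0,70*np.sin(th),88-70*np.cos(th)]),('footL',[-18,65,0]),('footR',[-18,-65,0]),('tab',[2,0,140])): print(n,nm,proj(i,o+G@q).round(1))
    u,v=proj(i,o+G@[0,0,50]).astype(int)
    c=im[v-45:v+45,u-30:u+30];print(u,v);out.append(cv2.resize(c,(400,600),interpolation=2))
cv2.imwrite('pics/fin.png',np.hstack(out))
```

```text
scene pivot [322.4 228.7]
scene tip [322.4 251.6]
scene markc [323.7 252.9]
scene footL [308.7 261.4]
scene footR [345.7 272.5]
scene tab [319.2 205.9]
327 243
side pivot [324.8 246.7]
side tip [325.1 267.9]
side markc [326.3 268.9]
side footL [311.  276.9]
side footR [350.7 290.3]
side tab [320.8 224.6]
330 260
```

View pics/fin.png

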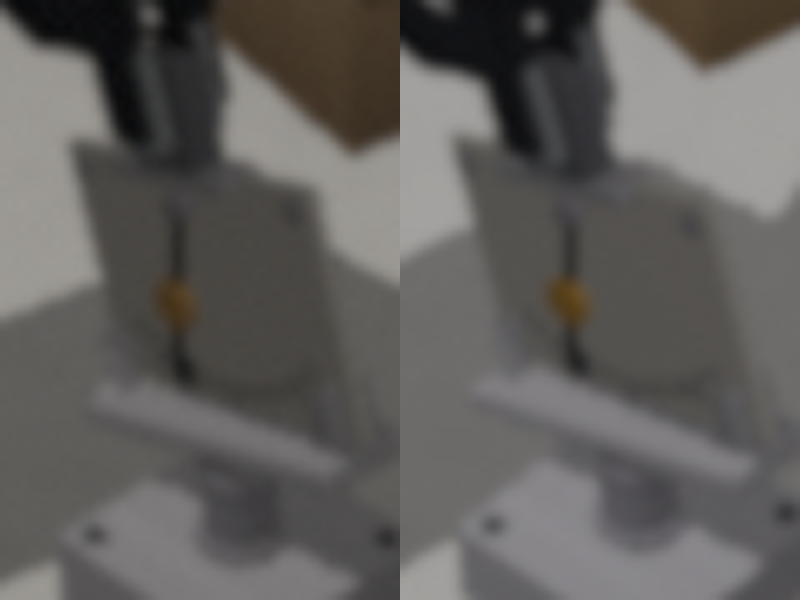

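```bash
python3 -c "
from rig import r
print(r.sign_off())"
```

```text
the job is handed in; nothing more can be done
None
```

The job is handed in at about 18 s on the clock. The domed stud is fully home in the block, and the gauge is still gripped and pressed lightly on the stud at a lean of about 0.334 rad. The mark measured about 0.335 rad, and in the last pictures the pointer sits on it.

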